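Turn out a cast prize dish and add it to the stack

TASK

Lift the freshly cast metal dish out of the open mould and stand it upright on the felt pad, let go of it there, then take it again and nest it squarely, fully down, into the top dish of the stack in the wooden holder, whose cheeks leave only the dish's two short ends free for the fingers. Set it down gently both times, never letting it drop, keep the two stacked dishes in the holder, and leave the other things on the table where they are.

Things in the scene. Friction and masses are not known exactly. Their poses are not given: they have to be found in the camera images.
- dish: The dish to move, in the mould at the start, rim flush with its top face. Bare aluminium, oblong, open top, 66 long (x) x 50 wide (y) x 34 mm tall, 90 g nominal. Origin centre of underside, z up. Top 14 mm is an upright band 66 x 50, walls 4 mm, opening 58 x 42: grasp this. Below it the body steps in, 54 x 38 mm at z 20 down to 38 x 22 at the foot.
- dish_top: Upper of two loose dishes nested in the holder, same shape and axes as dish. The new dish nests in it: its band comes to rest on this one's rim with its origin 14 mm above this origin, 2 mm side play, lengths parallel, either way round.
- dish_low: Lower dish in the holder, same shape and axes, loose, 14 mm beneath dish_top.
- mould: Fixed grey block, 110 (x) x 116 (y) x 42 mm tall, origin centre of underside. Its cavity, 69 (x) x 53 (y) mm, floor 8 mm up, holds the dish with 1.5 mm play, dish x along mould x. Four 8 mm guide pins stand 10 mm above the top face at x +-46, y +-49 mm.
- channel (a point): Bottom middle of one finger channel of the mould, at mould (0, 42, 22) mm; the other is at y -42. Each is 36 mm wide (x), 20 mm deep, and runs from the middle of the cavity's long side out to the block's side, so the fingers can take the dish across its 50 mm width, along mould y, and not by its short ends.
- pad: Fixed grey felt pad, 130 x 130 x 6 mm, on the table; origin centre of underside, its top is 6 mm up.
- holder: Fixed plywood stand: base 100 (x) x 80 (y) x 8 mm, origin centre of underside; stack in its middle, lengths along x. Upright cheeks 60 mm long (x), 6 thick, up to z 80 mm, inner faces at y +-29, stand 4 mm off the dishes' long sides; the x ends are open. So a dish is lowered in held by its short ends, 66 mm apart. Rim of dish_top at z 56, of the nested new dish at z 70 mm.
- trophy: Bystander, loose: small brass trophy cup on a dark wooden plinth, 56 mm square, 122 mm tall with the plinth; origin 22 mm up, where the cup meets the plinth.
- medal: Bystander, loose: flat brass medal disc, 52 mm across, 6 mm thick, lying down; origin centre of its underside.
- marker: Bystander, loose: blue marker pen lying down, 14 mm thick, 120 mm long along its x; origin centre of its underside.
- spray: Bystander, loose: white bottle, 60 mm across, about 190 mm tall; origin centre of its underside.
- tub: Bystander, loose: clear open plastic tub, 160 x 120 x 50 mm; origin centre of its underside.
- mug: Bystander, loose: white ceramic mug, 76 mm across, 90 mm tall; origin centre of its underside.
Mind the look-alikes: they are no part of the job. What is shaped like the dish but pink, red or yellow is not meant.

How it is judged:
By the outcome, as a careful person would: the job done as asked, in the order asked, and still so for the second after the job is handed in, with the robot touching nothing.
It also fails if it takes over 72 s, if anything falls off the work surface, if the arm or the gripper's body presses on something with over 40 N, if the wrist force passes 120 N, or if a joint passes its speed limit or range.

ROBOT

A 7-joint arm with a two-finger parallel gripper is mounted at the origin on the work surface. World frame = base frame: x ahead of the robot, y to its left, z up, the work surface at z = 0. Lengths are in m, angles in degrees, forces in N, time in s.
With the tool pointing down it reaches from about 0.425 to 0.875 m from the base axis. Payload 8.4 kg.
Tool frame: the origin (TCP) lies midway between the tips of the shut fingers; the grasp point (between the pads) lies grip_depth behind it (grip_depth is the distance from the TCP to the grasp point, in m); z points along the fingers, y is the line along which they close (so a half turn about z gives the same grasp; the last joint's range is limited). The gripper opens to 85 mm and grips with 20 to 120 N. Pads are 22 mm wide; open, the fingers measure 114 mm over their backs; the gripper's body (76 mm by 85 mm) begins 54 mm behind the grasp point. The pads swing forward as they close: fully open they stand 13 mm farther back than shut.
Start: joints at [66.509, 19.091, 2.286, 83.961, -0.768, 76.965, -3.352], TCP at [0.199, -0.619, 0.197] pointing down, gripper open.
Joint ranges: [-147.57, 147.57], [-21.85, 119.76], [-74.77, 79.35], [14.55, 137.4], [-85.83, 265.84], [4.83, 119.75], [-152.11, 152.11]. Speed limits (degrees/s): [127.2, 127.2, 159.86, 159.86, 180, 180, 180].

INTERFACE

Orientations are given as [roll, pitch, yaw] about the fixed x, y, z axes, in that order (R = Rz(yaw) Ry(pitch) Rx(roll)).
In Python, from rig import read_state, read_camera, camera_info, hand_in, look_for, mark_of, grip_depth gives the robot as it stands.
- The arm moves only by the shell command python3 -m creep 'ROWS' [FORCE]. ROWS is JSON, a list that holds one entry, the list of rows, each a list of 7 numbers: the shift along the tool's x, y, z as a fraction of full scale, then the turn, a rotation vector about the tool's x, y, z as a fraction of full scale, then the opening, from 0 (shut) to 1 (fully open). A call has 1 to 20 rows; each row shifts and turns the commanded pose from where the row before left it, along the tool's axes as they then stand; what a row does not reach is not made up. Full scale, the value 1, is 0.05 m for a shift and 120 degrees for a turn. A row lasts 1/8 s, in which the tool goes at most 62.5 mm and 10.7 degrees, less where a joint would pass 70% of its speed; a pose out of reach is approached as far as the arm can. A call with a number of a shift or a turn outside -1 to 1 is refused whole. A call with a gripper value outside its range is refused whole. The fingers move at their own pace and stop on an object; FORCE is the grip in N (left out, the last holds). Time passes only in rows, so rows that do not move let the fingers close. It gives the time, the measured TCP pose, the force, the opening and the grip force at its end, in the units of the state.
- read_state(): the state, without advancing time (a new reading comes with each control period).
- read_camera(name): name is "side" or "top"; returns the picture (384x512x3 uint8, red, green, blue); there is no depth.
- camera_info(name): a dict with "K" (3x3 intrinsics, pixels), "extrinsics" (4x4, takes a point from world to camera coordinates). Camera axes: x right, y down, z forward; pixel columns grow to the right and rows downward; lengths in m; the calibration is good to about 2 mm. A picture is of the moment at which its call begins. camera_info takes no time and is no camera call.
- hand_in(): hands the job in; it is judged then, once.
Trained networks look in the newest picture that a camera, given by its name, has taken for a name from the list of things; names that differ only in an ending like _2 or _b are one class to them, and where a whole thing is asked for, a point or a joint stands for the part that bears it (a point fixed in the world has none). Each returns a list of dicts, best first, with "confidence" (0 to 1); they miss things now and then, are a little off and sometimes report something else, mostly with a low value. They report only what shows in the picture. A call takes as long as a camera call. They do not tell look-alikes from the thing itself.
- look_for(camera, thing): "extent" ([left, top, right, bottom] in pixels, round what is visible of it).
- mark_of(camera, thing): "position" ([row, column] in pixels: a listed point, or the origin of a listed thing).
The state is a dict: "time": time; "joint_positions": joint angles; "joint_velocities": joint speeds; "joint_torque": joint torques, N m; "tcp_pos": TCP position; "tcp_rot": TCP orientation; "ft_force": force on the tool from outside, world axes, zero at the start; "torque": the same for the moment, N m; "grip_width": opening from 0.0 (shut) to 1.0 (fully open); "grasp_force": force on a finger pad.
Only numpy, scipy, OpenCV 4.12 (cv2) and the standard library are available. Lean on these libraries where they do the work, as an engineer would, in place of code of your own. Each camera call takes 0.05 s, during which the arm holds its last target. There are 200 camera calls.

## Working session

There is one attempt and no reset: what is moved stays moved. The work goes in short steps, Python scripts to look and compute and a shell command to move; the robot and the scene stay as the last step left them, time stands still between calls to the robot, and variables do not carry over. Pictures are saved under pics/ and viewed, at most 10 in all, crops included, and the job is handed in when it is done.

```bash
ls; mkdir -p pics; cat > h.py <<'E'
import numpy as np, cv2, json
from rig import *
def ray(cam,px):  # px=(row,col)
    i=camera_info(cam);K=np.array(i["K"]);T=np.array(i["extrinsics"]);R,t=T[:3,:3],T[:3,3]
    d=R.T@np.linalg.inv(K)@np.array([px[1],px[0],1.]); return -R.T@t,d
def atz(cam,px,z):
    o,d=ray(cam,px); return o+d*(z-o[2])/d[2]
def proj(cam,p):
    i=camera_info(cam);K=np.array(i["K"]);T=np.array(i["extrinsics"])
    q=K@(T[:3,:3]@np.asarray(p,float)+T[:3,3]); return q[1]/q[2],q[0]/q[2]
def tri(a,b):
    o1,d1=ray("top",a);o2,d2=ray("side",b)
    s=np.linalg.lstsq(np.c_[d1,-d2],o2-o1,rcond=None)[0]
    p,q=o1+s[0]*d1,o2+s[1]*d2
    return (p+q)/2,np.linalg.norm(p-q)
E
python3 - <<'E'
from h import *
np.set_printoptions(precision=3,suppress=True)
for c in("top","side"):
    im=read_camera(c);cv2.imwrite(f"pics/{c}0.png",im[...,::-1])
    o,d=ray(c,(192,256));print(c,o,d,camera_info(c)["K"])
    for n in "dish mould channel pad holder trophy medal marker spray tub mug".split():
        print(c,n,[(np.round(m["position"]).astype(int).tolist(),round(m["confidence"],2)) for m in mark_of(c,n)])
print(grip_depth,read_state())
E
```

```text
pics
top [0.262 0.018 1.398] [ 0.17  -0.008 -0.985] [[441.154   0.    251.211]
 [  0.    441.154 194.846]
 [  0.      0.      1.   ]]
top dish [([237, 391], 0.92), ([193, 356], 0.63), ([188, 299], 0.6), ([278, 340], 0.6), ([238, 343], 0.53)]
top mould [([192, 351], 0.74), ([188, 261], 0.66)]
top channel [([190, 343], 0.89)]
top pad [([180, 163], 0.9)]
top holder [([188, 256], 0.9), ([191, 354], 0.29)]
top trophy [([126, 219], 0.9)]
top medal [([189, 256], 0.72), ([226, 215], 0.71)]
top marker [([232, 306], 0.68)]
top spray [([128, 302], 0.85)]
top tub [([173, 90], 0.89), ([234, 305], 0.7), ([180, 159], 0.26)]
top mug [([190, 425], 0.56)]
side [-0.012  1.114  0.8  ] [ 0.356 -0.78  -0.515] [[404.615   0.    249.906]
 [  0.    404.615 191.875]
 [  0.      0.      1.   ]]
side dish [([188, 345], 0.67), ([194, 305], 0.67), ([166, 322], 0.59), ([184, 314], 0.56), ([172, 281], 0.51), ([186, 266], 0.5)]
side mould [([167, 280], 0.84), ([195, 305], 0.45)]
side channel [([170, 280], 0.57)]
side pad [([256, 199], 0.75)]
side holder [([205, 253], 0.83)]
side trophy [([207, 180], 0.83)]
side medal [([234, 271], 0.53), ([205, 251], 0.24)]
side marker [([192, 302], 0.59), ([208, 182], 0.25)]
side spray [([184, 218], 0.86)]
side tub [([308, 150], 0.94)]
side mug [([148, 297], 0.73), ([208, 184], 0.51)]
0.0187 {'time': 1.2, 'joint_positions': array([66.509, 19.091,  2.287, 83.962, -0.767, 76.966, -3.352]), 'joint_velocities': array([ 0.049, -0.007,  0.088,  0.023, -0.097, -0.078, -0.019]), 'joint_torque': array([ -0.001, -65.833,   1.363, -40.581,   0.017,   0.003,   0.   ]), 'tcp_pos': array([ 0.199, -0.619,  0.197]), 'tcp_rot': array([-179.997,    0.   ,   17.804]), 'ft_force': array([-0.56 , -0.367,  0.415]), 'torque': array([0.005, 0.04 , 0.02 ]), 'grasp_force': 0.0, 'grip_width': 0.9988539103528634}
```

```bash
python3 - <<'E'
import cv2
t=cv2.imread("pics/top0.png");cv2.imwrite("pics/topz.png",cv2.resize(t[95:305,60:460],None,fx=2,fy=2,interpolation=cv2.INTER_CUBIC))
s=cv2.imread("pics/side0.png");cv2.imwrite("pics/sidez.png",cv2.resize(s[90:340,100:420],None,fx=2.3,fy=2.3,interpolation=cv2.INTER_CUBIC))
E
```

```text
(no output)
```

View pics/topz.png

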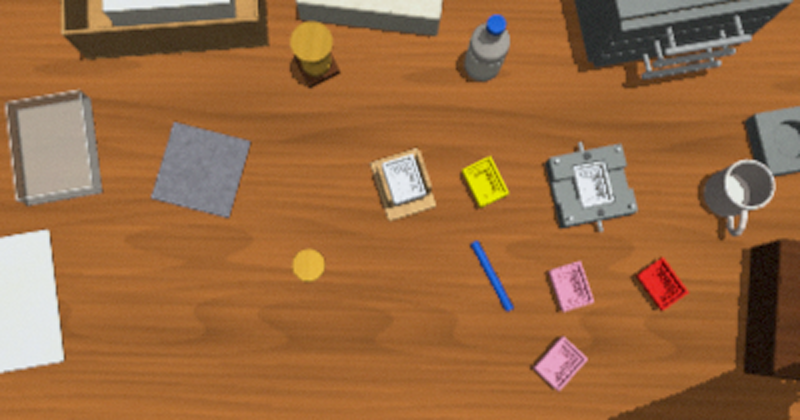

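View pics/sidez.png

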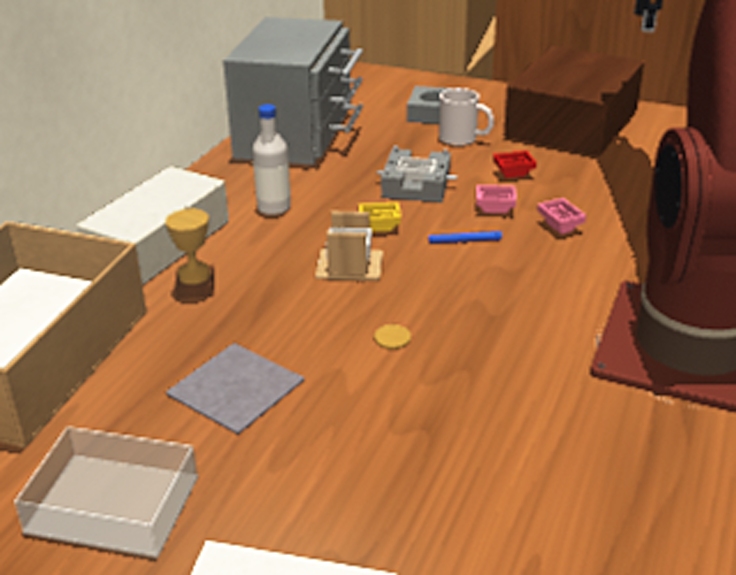

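```bash
python3 - <<'E'
from h import *
np.set_printoptions(precision=4,suppress=True)
t=cv2.imread("pics/top0.png");s=cv2.imread("pics/side0.png")
z=lambda im,r,c,h,w,f:cv2.resize(im[r:r+h,c:c+w],None,fx=f,fy=f,interpolation=cv2.INTER_NEAREST)
a=np.hstack([z(t,160,328,50,52,7),z(t,163,238,50,52,7)]);b=np.hstack([z(s,145,258,50,52,7),z(s,172,230,50,52,7)])
o=np.vstack([a,b]);o=o[:,:];print(o.shape);cv2.imwrite("pics/z8.png",cv2.resize(o,None,fx=.85,fy=.85,interpolation=cv2.INTER_AREA))
print("dish",atz("top",(187.5,356),.042),"hold",atz("top",(188,256),0),"pad",atz("top",(180,163),0),"chan",atz("top",(190,343),.022))
for n,p in dict(mould=((192,351),(167,280)),holder=((188,256),(205,253)),pad=((180,163),(256,199))).items():print(n,tri(*p))
E
```

```text
(700, 728, 3)
dish [ 0.5183 -0.3053  0.042 ] hold [0.5166 0.0067 0.    ] pad [0.5354 0.3075 0.    ] chan [ 0.513  -0.2688  0.022 ]
mould (array([ 0.5129, -0.2935,  0.0179]), np.float64(0.010278033709787776))
holder (array([0.5111, 0.0056, 0.0103]), np.float64(0.007428849811174203))
pad (array([ 0.543 ,  0.3113, -0.0032]), np.float64(0.014874203699394095))
```

View pics/z8.png

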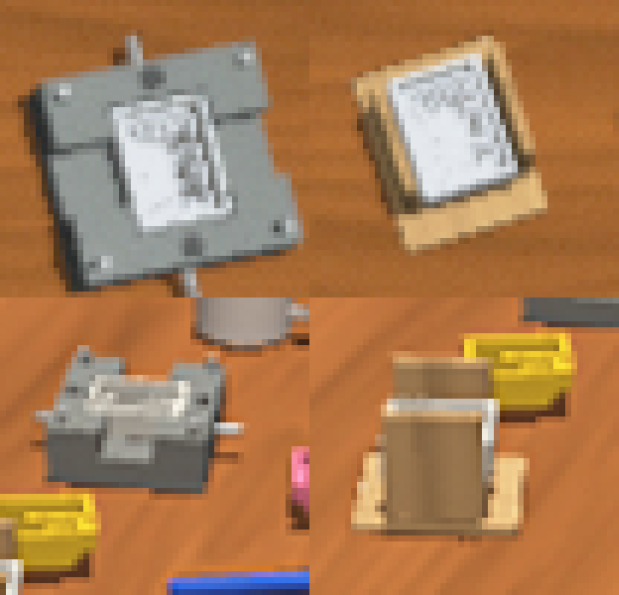

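```bash
cat >> h.py <<'E'
def rect(cam,im,box,z,fn,thr):
    r0,c0,r1,c1=box; f=8
    v=fn(im[r0:r1,c0:c1].astype(np.float32)); v=cv2.resize(v,None,fx=f,fy=f,interpolation=cv2.INTER_CUBIC)
    m=cv2.morphologyEx((v>thr).astype(np.uint8),cv2.MORPH_OPEN,np.ones((25,25)))
    cs=cv2.findContours(m,cv2.RETR_EXTERNAL,cv2.CHAIN_APPROX_NONE)[0]
    c=cv2.convexHull(max(cs,key=cv2.contourArea))[:,0].astype(float)
    w=np.array([atz(cam,(r0+(y+.5)/f-.5,c0+(x+.5)/f-.5),z)[:2] for x,y in c])
    (cx,cy),(a,b),an=cv2.minAreaRect((w*1000).astype(np.float32))
    if a<b: a,b,an=b,a,an+90
    return [round(float(q),1) for q in (cx,cy,a,b,(an+90)%180-90)]   # mm, yaw of the long side
lo=lambda v:v.min(2)   # bright metal (lowest channel)
E
python3 - <<'E'
from h import *
t=cv2.imread("pics/top0.png")
print(t[186,350:365].tolist(), t[165:170,340].tolist())
for th in(120,140,160):
    print(th,"dish",rect("top",t,(172,344,202,370),.042,lo,th),"stack",rect("top",t,(170,248,202,278),.056,lo,th))
gr=lambda v:-(v.max(2)-v.min(2))
for th in(-50,-35,-25):
    print(th,"mould",rect("top",t,(160,328,212,380),.042,gr,th),"pad",rect("top",t,(150,130,210,190),.006,gr,th))
E
```

```text
[[238, 232, 229], [237, 232, 228], [236, 232, 229], [236, 231, 226], [238, 233, 230], [235, 230, 226], [229, 224, 220], [221, 214, 209], [174, 172, 166], [152, 153, 150], [147, 147, 143], [196, 193, 187], [108, 110, 111], [163, 162, 157], [221, 221, 214]] [[49, 95, 154], [48, 95, 155], [44, 96, 154], [49, 98, 158], [55, 104, 165]]
120 dish [521.8, -307.1, 97.8, 81.3, -0.6] stack [520.6, -8.8, 72.0, 56.2, 18.9]
140 dish [515.1, -296.8, 82.1, 63.7, 1.4] stack [520.3, -9.0, 69.9, 52.4, 19.0]
160 dish [520.1, -302.1, 68.3, 42.9, 12.3] stack [520.3, -9.2, 68.3, 51.2, 18.9]
-50 mould [519.0, -301.1, 128.2, 120.1, -77.4] pad [536.1, 315.6, 131.4, 131.4, 77.3]
-35 mould [518.4, -301.8, 126.1, 117.0, -77.4] pad [535.9, 315.7, 130.3, 130.2, -12.9]
-25 mould [518.4, -302.0, 124.8, 116.0, -77.4] pad [535.9, 315.6, 129.5, 129.2, -12.9]
```

```bash
cat >> h.py <<'E'
from scipy.spatial.transform import Rotation as Ro
def go(p,yaw):  # shift in tool axes (units of 50 mm) and turn (units of 120 deg) from here to p (m), tool down
    s=read_state();R=Ro.from_euler("xyz",s["tcp_rot"],degrees=True)
    R2=Ro.from_euler("xyz",[180,0,yaw],degrees=True)
    print("shift",np.round(R.inv().apply(np.array(p)-s["tcp_pos"])/.05,3),"turn",np.round((R.inv()*R2).as_rotvec(degrees=True)/120,4),
     "at",np.round(s["tcp_pos"]*1000,1),np.round(s["tcp_rot"],2),"t",s["time"],"F",np.round(s["ft_force"],1),"w",round(s["grip_width"],3),round(s["grasp_force"],1),"J",np.round(s["joint_positions"]).tolist())
E
python3 -c "
from h import *
go((.5215,-.3055,.15),12.5)"
```

```text
shift [ 8.062 -3.993  0.946] turn [-0.      0.      0.0442] at [ 198.7 -618.8  197.3] [-180.     0.    17.8] t 1.2 F [-0.6 -0.4  0.4] w 0.999 0.0 J [67.0, 19.0, 2.0, 84.0, -1.0, 77.0, -3.0]
```

```bash
python3 -m creep '[[[0,0,-0.5,0,0,0,1],[0.5,-0.25,-0.5,0,0,0,1],[0.54,-0.27,0,0,0,0,1],[0.54,-0.27,0,0,0,0,1],[0.54,-0.27,0,0,0,0,1],[0.54,-0.27,0,0,0,0,1],[0.54,-0.27,0,0,0,0,1],[0.54,-0.27,0,0,0,0,1],[0.54,-0.27,0,0,0,0,1],[0.54,-0.27,0,0,0,0,1],[0.54,-0.27,0,0,0,0,1],[0.54,-0.27,0,0,0,0,1],[0.54,-0.27,0,0,0,0,1],[0.54,-0.27,0,0,0,0,1],[0.54,-0.27,0.4,0,0,0,1],[0.54,-0.23,0.5,0,0,0.044,1],[0,0,0.5,0,0,0,1],[0,0,0.5,0,0,0,1],[0,0,0,0,0,0,1]]]' 40; python3 -c "
from h import *
go((.5215,-.3055,.09),12.5)"
```

```text
time: 3.58
tcp_pos: [0.5203, -0.305, 0.1505]
tcp_rot: [-179.9, 0.2, 12.5]
ft_force: [0.3, -0.3, -0.2]
grip_width: 0.997
grasp_force: 0.0
shift [0.025 0.017 1.21 ] turn [-0.0012  0.0013  0.0003] at [ 520.3 -305.   150.5] [-1.7986e+02  1.6000e-01  1.2530e+01] t 3.575 F [ 0.3 -0.3 -0.2] w 0.997 0.0 J [37.0, 16.0, -13.0, 94.0, 4.0, 71.0, -54.0]
```

```bash
python3 -m creep '[[[0.02,0.01,0.4,0,0,0,1],[0,0,0.5,0,0,0,1],[0,0,0.5,0,0,0,1],[0,0,0.3,0,0,0,1],[0,0,0,0,0,0,1]]]'; python3 - <<'E'
from h import *
a=read_camera("side");b=read_camera("top")
z=lambda im,r,c,h,w,f:cv2.resize(im[r:r+h,c:c+w],None,fx=f,fy=f,interpolation=cv2.INTER_CUBIC)
cv2.imwrite("pics/g1.png",np.hstack([z(a,120,245,70,70,5.5),z(b,155,320,70,70,5.5)])[...,::-1])
go((.5215,-.3055,.025),12.5)
E
```

```text
time: 4.2
tcp_pos: [0.522, -0.3057, 0.0665]
tcp_rot: [-179.9, 0.1, 12.5]
ft_force: [-0.4, -0.3, 1.0]
grip_width: 0.999
grasp_force: 0.0
shift [-0.029 -0.021  0.863] turn [ 0.0003 -0.0004  0.0002] at [ 523.1 -306.2   68.2] [ 1.7996e+02 -5.0000e-02  1.2530e+01] t 4.3 F [-1.4  0.5  0.6] w 1.002 0.0 J [37.0, 20.0, -13.0, 98.0, 5.0, 62.0, -55.0]
```

View pics/g1.png

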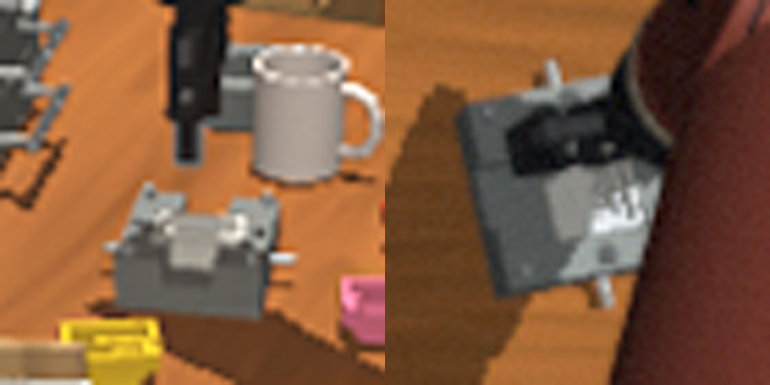

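```bash
python3 - <<'E'
from h import *
t=np.radians(12.5);ex=np.array([np.cos(t),np.sin(t)]);ey=np.array([-np.sin(t),np.cos(t)])
def pan(p): r,c=proj("side",p);return round((c-245)*5.5),round((r-120)*5.5)
c=np.array([.523,-.3062])
for y in(.0425,.057):print("tip",[pan([*(c+ey*y+ex*x),.081]) for x in(-.011,.011)])
m=np.array([.5215,-.3055])
print("chan",[pan([*(m+ey*.058+ex*x),.022]) for x in(-.018,.018)],[pan([*(m+ey*.058+ex*x),.042]) for x in(-.055,-.018,.018,.055)],"base",[pan([*(m+ey*.058+ex*x),0]) for x in(-.055,.055)])
E
```

```text
tip [(200, 201), (170, 199)]
tip [(197, 209), (167, 207)]
chan [(207, 283), (159, 279)] [(258, 263), (207, 259), (159, 255), (109, 252)] base [(256, 313), (110, 302)]
```

```bash
python3 - <<'E'
from h import *
t=np.radians(12.5);ex=np.array([np.cos(t),np.sin(t)]);ey=np.array([-np.sin(t),np.cos(t)])
def pan(p,cam,o): r,c=proj(cam,p);return round((c-o[1])*5.5+o[2]),round((r-o[0])*5.5)
c=np.array([.523,-.3062])
for y in(.0425,.057,-.0425,-.057):print(y,"side",[pan([*(c+ey*y+ex*x),.081],"side",(120,245,0)) for x in(-.011,.011)],"top",[pan([*(c+ey*y+ex*x),.081],"top",(155,320,385)) for x in(-.011,.011)])
print("body top",[pan([*(c+ey*y),.14],"top",(155,320,385)) for y in(-.057,.057)])
for z in(.07,.08,.1,.12,.14,.16):print(z,pan([*(c+ey*.05),z],"side",(120,245,0)))
E
python3 -c "
from h import *
for c in ('side','top'):
  im=read_camera(c);cv2.imwrite('pics/%s1.png'%c,im[...,::-1])
s=cv2.imread('pics/side1.png')[80:200,220:340];t=cv2.imread('pics/top1.png')[140:260,300:420]
cv2.imwrite('pics/g2.png',cv2.resize(np.hstack([s,t]),None,fx=3.3,fy=5,interpolation=cv2.INTER_CUBIC))
print(read_state()['tcp_pos'])"
```

```text
0.0425 side [(200, 201), (170, 199)] top [(531, 191), (522, 153)]
0.057 side [(197, 209), (167, 207)] top [(505, 196), (496, 158)]
-0.0425 side [(216, 152), (188, 150)] top [(681, 162), (671, 124)]
-0.057 side [(219, 144), (191, 143)] top [(706, 157), (697, 119)]
body top [(733, 116), (523, 157)]
0.07 (183, 218)
0.08 (184, 205)
0.1 (184, 180)
0.12 (184, 155)
0.14 (184, 130)
0.16 (185, 104)
[ 0.52330128 -0.30629049  0.06851309]
```

View pics/g2.png

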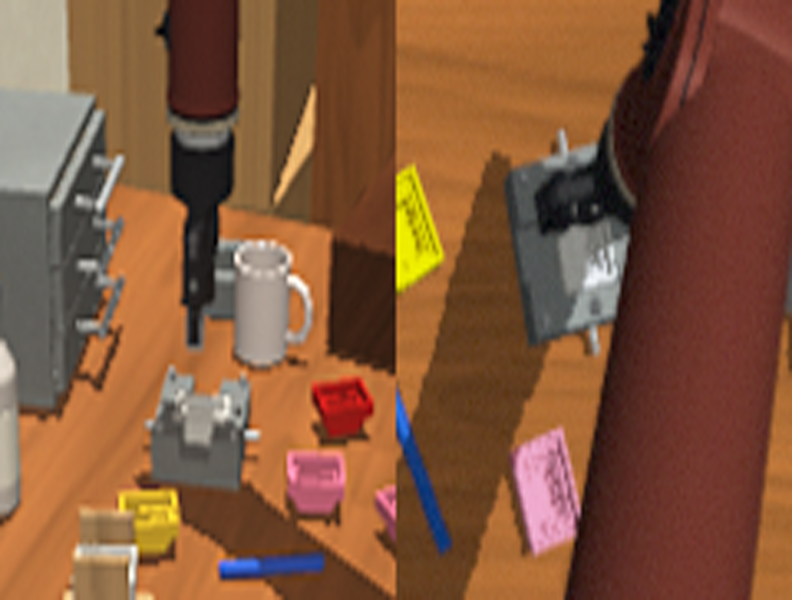

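```bash
python3 -m creep '[[[-0.03,-0.02,0.3,0,0,0,1],[0,0,0.2,0,0,0,1],[0,0,0.2,0,0,0,1],[0,0,0,0,0,0,1],[0,0,0,0,0,0,1]]]'; python3 -c "
from h import *
im=read_camera('side');cv2.imwrite('pics/g3.png',cv2.resize(im[100:200,230:330],None,fx=5.5,fy=5.5,interpolation=cv2.INTER_CUBIC)[...,::-1])
go((.5215,-.3055,.025),12.5)"
```

```text
time: 5.03
tcp_pos: [0.521, -0.3053, 0.0325]
tcp_rot: [180.0, -0.0, 12.5]
ft_force: [0.3, -0.5, 0.6]
grip_width: 1.0
grasp_force: 0.0
shift [0.006 0.003 0.153] turn [ 0.0001 -0.0002  0.0002] at [ 521.2 -305.4   32.7] [ 1.7998e+02 -3.0000e-02  1.2520e+01] t 5.075 F [ 0.7  0.2 -0.3] w 1.002 0.0 J [36.0, 22.0, -13.0, 100.0, 6.0, 58.0, -56.0]
```

View pics/g3.png

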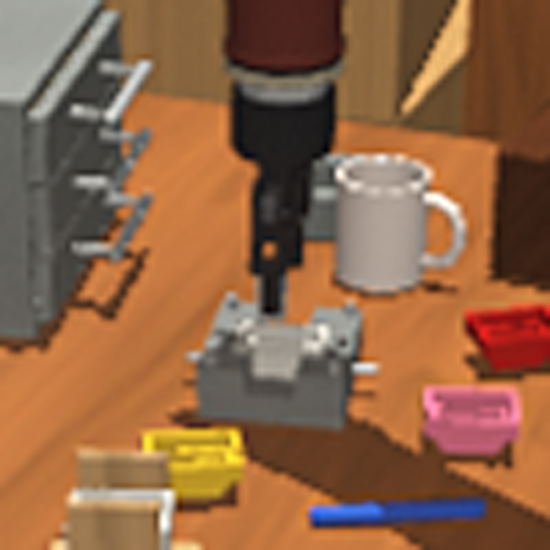

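```bash
python3 -m creep '[[[0,0,0.15,0,0,0,1],[0,0,0,0,0,0,1],[0,0,0,0,0,0,0.75],[0,0,0,0,0,0,0.55],[0,0,0,0,0,0,0.5],[0,0,0,0,0,0,0.5]]]' 30; python3 -c "
from h import *
go((.5215,-.3055,.025),12.5)"
```

```text
time: 5.82
tcp_pos: [0.5209, -0.3053, 0.0249]
tcp_rot: [180.0, -0.0, 12.5]
ft_force: [0.6, -0.3, -0.9]
grip_width: 0.5
grasp_force: 0.0
shift [ 0.011  0.006 -0.002] turn [ 0.     -0.      0.0002] at [ 520.9 -305.3   24.9] [180.    -0.    12.52] t 5.825 F [ 0.6 -0.3 -0.9] w 0.5 0.0 J [36.0, 23.0, -13.0, 101.0, 6.0, 57.0, -56.0]
```

```bash
python3 -m creep '[[[0,0,0,0,0,0,0.3],[0,0,0,0,0,0,0.1],[0,0,0,0,0,0,0],[0,0,0,0,0,0,0]]]' 30; python3 -c "
from h import *
im=read_camera('side');im2=read_camera('top');cv2.imwrite('pics/g4.png',cv2.resize(np.hstack([im[100:190,240:320],im2[150:240,320:400]]),None,fx=4.5,fy=6,interpolation=cv2.INTER_CUBIC)[...,::-1])
go((.5215,-.3055,.025),12.5);print(proj('side',(.521,-.3053,.025)),proj('top',(.521,-.3053,.025)))"
```

```text
time: 6.32
tcp_pos: [0.5209, -0.3053, 0.0248]
tcp_rot: [-180.0, -0.0, 12.5]
ft_force: [0.6, -1.2, 0.4]
grip_width: 0.0
grasp_force: 0.0
shift [ 0.012  0.008 -0.004] turn [-0.      0.      0.0002] at [ 520.9 -305.2   24.8] [-180.      0.     12.53] t 6.425 F [-0.2 -0.1  1.5] w -0.003 0.0 J [36.0, 23.0, -13.0, 101.0, 6.0, 57.0, -56.0]
(np.float64(164.10869736024284), np.float64(280.43524944602217)) (np.float64(187.62336661640546), np.float64(354.72360688833487))
```

View pics/g4.png

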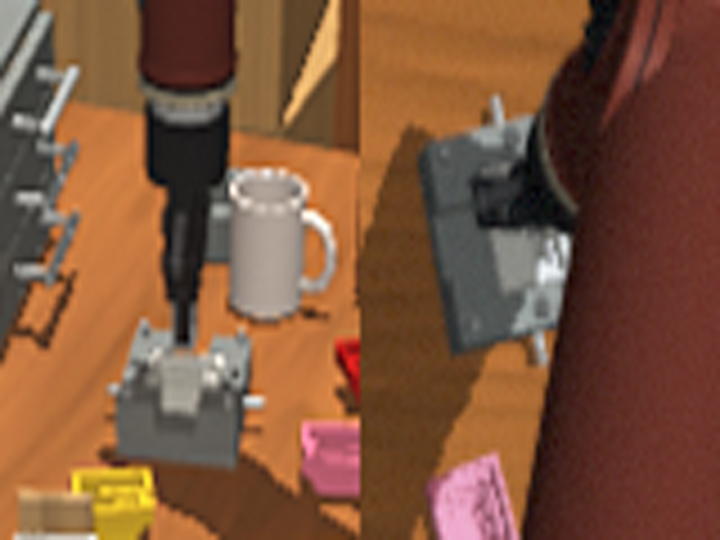

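```bash
python3 - <<'E'
from h import *
t=np.radians(12.5);ey=np.array([-np.sin(t),np.cos(t)])
from scipy.optimize import brentq
for nm,c,y,z0,row in(("open .068",(.523,-.3062),.05,.0815,149.3),("open .0325",(.5211,-.3053),.05,.0455,156.4),("shut",(.5209,-.3053),.007,.0248,157.5)):
    for off in(0,.9):
        z=brentq(lambda z:proj("side",[*(np.array(c)+ey*y),z])[0]-(row-off),-.1,.3);print(nm,off,"tip z",round(z,4),"excess",round(z-z0,4))
print("near rim row",proj("side",[*(np.array([.5215,-.3055])+ey*.025),.042]),"far rim",proj("side",[*(np.array([.5215,-.3055])-ey*.025),.042]))
E
```

```text
open .068 0 tip z 0.1153 excess 0.0338
open .068 0.9 tip z 0.1192 excess 0.0377
open .0325 0 tip z 0.0848 excess 0.0393
open .0325 0.9 tip z 0.0888 excess 0.0433
shut 0 tip z 0.0591 excess 0.0343
shut 0.9 tip z 0.0632 excess 0.0384
near rim row (np.float64(163.11684869361488), np.float64(279.49370935752177)) far rim (np.float64(157.79990848748133), np.float64(281.2655951013045))
```

```bash
python3 -m creep '[[[0,0,0,0,0,0,1],[0,0,0,0,0,0,1],[0,0,0,0,0,0,1],[0,0,0,0,0,0,1],[0,0,0.15,0,0,0,1],[0,0,0.15,0,0,0,1],[0,0,0.15,0,0,0,1],[0,0,0.15,0,0,0,1],[0,0,0,0,0,0,1]]]' 30; python3 -c "
from h import *
im=read_camera('side');cv2.imwrite('pics/g5.png',cv2.resize(im[120:180,250:310],None,fx=9,fy=9,interpolation=cv2.INTER_CUBIC)[...,::-1])
go((.5215,-.3055,-.006),12.5)"
```

```text
time: 7.55
tcp_pos: [0.5203, -0.305, -0.0061]
tcp_rot: [-179.9, 0.1, 12.5]
ft_force: [-0.4, 0.1, 0.1]
grip_width: 0.997
grasp_force: 0.0
shift [0.015 0.011 0.009] turn [-0.0003  0.0002  0.0002] at [ 520.6 -305.1   -5.6] [-1.7997e+02  3.0000e-02  1.2530e+01] t 7.6 F [ 0.  -0.1  0.4] w 1.0 0.0 J [36.0, 25.0, -12.0, 102.0, 6.0, 54.0, -56.0]
```

View pics/g5.png

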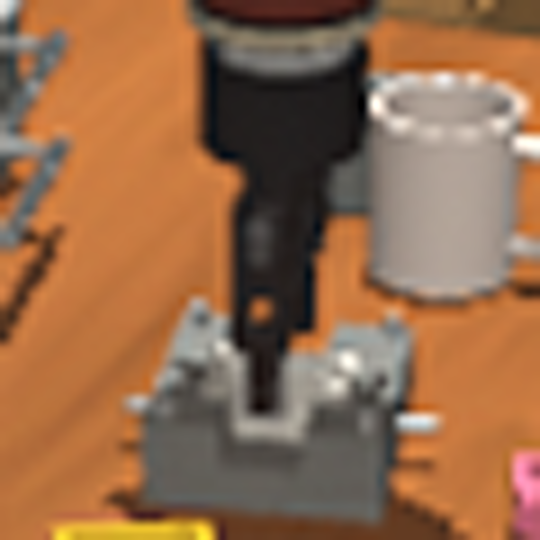

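```bash
python3 -m creep '[[[-0.03,0,0.06,0,0,0,1],[0,0,0,0,0,0,0.8],[0,0,0,0,0,0,0.6],[0,0,0,0,0,0,0.5],[0,0,0,0,0,0,0.4],[0,0,0,0,0,0,0.4]]]' 40; python3 -c "
from h import *
go((.5215,-.3055,-.009),12.5)"
```

```text
time: 8.35
tcp_pos: [0.5194, -0.3052, -0.0078]
tcp_rot: [-180.0, 0.0, 12.5]
ft_force: [-2.9, 2.3, 6.6]
grip_width: 0.572
grasp_force: 42.2
shift [0.039 0.015 0.025] turn [-0.0002  0.      0.0003] at [ 519.4 -305.2   -7.8] [-179.98    0.     12.54] t 8.35 F [-2.9  2.3  6.6] w 0.572 42.2 J [36.0, 25.0, -12.0, 102.0, 6.0, 54.0, -56.0]
```

```bash
python3 -m creep '[[[0,0,-0.06,0,0,0,0.4],[0,0,-0.15,0,0,0,0.4],[0,0,-0.3,0,0,0,0.4],[0,0,-0.4,0,0,0,0.4],[0,0,-0.5,0,0,0,0.4],[0,0,-0.5,0,0,0,0.4],[0,0,-0.5,0,0,0,0.4],[0,0,0,0,0,0,0.4]]]' 40; python3 -c "
from h import *
im=read_camera('side');cv2.imwrite('pics/g6.png',cv2.resize(im[100:180,240:320],None,fx=7,fy=7,interpolation=cv2.INTER_CUBIC)[...,::-1])
go((.536,.3155,.13),12.5)"
```

```text
time: 9.35
tcp_pos: [0.5211, -0.3065, 0.1159]
tcp_rot: [179.8, -0.2, 12.5]
ft_force: [1.1, -0.5, -1.7]
grip_width: 0.573
grasp_force: 41.8
shift [  3.004 -12.067  -0.337] turn [ 0.001  -0.001   0.0001] at [ 520.2 -306.1  114.1] [ 1.7988e+02 -1.2000e-01  1.2520e+01] t 9.4 F [-0.5  1.  -1.6] w 0.577 41.8 J [37.0, 18.0, -13.0, 96.0, 4.0, 67.0, -55.0]
```

View pics/g6.png

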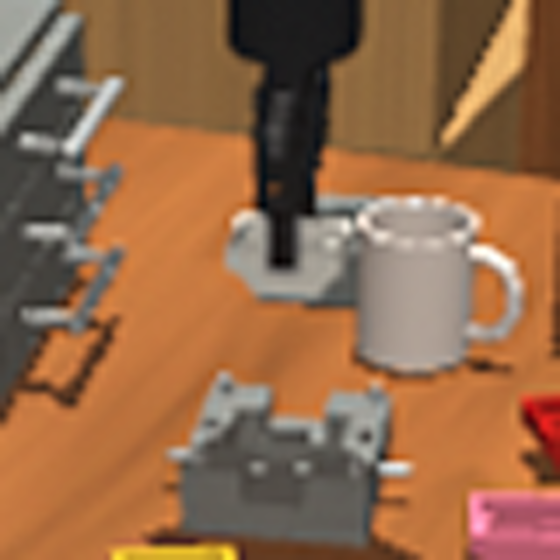

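```bash
python3 -m creep '[[[0.1,-0.4,0,0,0,0,0.4],[0.18,-0.72,0,0,0,0,0.4],[0.18,-0.72,0,0,0,0,0.4],[0.18,-0.72,0,0,0,0,0.4],[0.18,-0.72,0,0,0,0,0.4],[0.18,-0.72,0,0,0,0,0.4],[0.18,-0.72,0,0,0,0,0.4],[0.18,-0.72,0,0,0,0,0.4],[0.18,-0.72,0,0,0,0,0.4],[0.18,-0.72,0,0,0,0,0.4],[0.18,-0.72,0,0,0,0,0.4],[0.18,-0.72,0,0,0,0,0.4],[0.18,-0.72,0,0,0,0,0.4],[0.18,-0.72,0,0,0,0,0.4],[0.18,-0.72,0,0,0,0,0.4],[0.18,-0.72,0,0,0,0,0.4],[0.18,-0.72,0,0,0,0,0.4],[0.04,-0.15,0,0,0,0,0.4],[0,0,0,0,0,0,0.4],[0,0,0,0,0,0,0.4]]]' 40; python3 -c "
from h import *
go((.536,.3155,-.006),12.5)"
```

```text
time: 11.9
tcp_pos: [0.5359, 0.3149, 0.112]
tcp_rot: [179.9, 0.0, 12.5]
ft_force: [-0.3, -0.4, -1.9]
grip_width: 0.574
grasp_force: 41.8
shift [ 0.007 -0.014  2.359] turn [ 0.0005  0.0003 -0.0004] at [535.9 314.9 112. ] [1.7994e+02 4.0000e-02 1.2460e+01] t 11.9 F [-0.3 -0.4 -1.9] w 0.574 41.8 J [-9.0, 23.0, -33.0, 93.0, 13.0, 69.0, -122.0]
```

```bash
python3 -m creep '[[[0,-0.01,0.3,0,0,0,0.4],[0,0,0.5,0,0,0,0.4],[0,0,0.5,0,0,0,0.4],[0,0,0.5,0,0,0,0.4],[0,0,0.3,0,0,0,0.4],[0,0,0.15,0,0,0,0.4],[0,0,0.05,0,0,0,0.4],[0,0,0,0,0,0,0.4],[0,0,0,0,0,0,0.4]]]' 40;python3 -m creep '[[[0,0,0.02,0,0,0,0.4],[0,0,0.02,0,0,0,0.4],[0,0,0,0,0,0,0.4]]]'
```

```text
time: 13.02
tcp_pos: [0.5363, 0.3171, -0.0019]
tcp_rot: [-180.0, -0.1, 12.5]
ft_force: [1.0, -0.6, -0.8]
grip_width: 0.572
grasp_force: 41.8
time: 13.4
tcp_pos: [0.5357, 0.3167, -0.0047]
tcp_rot: [180.0, 0.0, 12.5]
ft_force: [0.4, 0.1, -2.1]
grip_width: 0.569
grasp_force: 41.8
```

```bash
python3 -m creep '[[[0,0,0.02,0,0,0,0.4],[0,0,0,0,0,0,0.4]]]'; python3 -m creep '[[[0,0,0.02,0,0,0,0.4],[0,0,0,0,0,0,0.4]]]'
```

```text
time: 13.65
tcp_pos: [0.5357, 0.3167, -0.0058]
tcp_rot: [180.0, 0.0, 12.5]
ft_force: [0.0, 0.8, -1.5]
grip_width: 0.575
grasp_force: 41.8
time: 13.9
tcp_pos: [0.5357, 0.3167, -0.0068]
tcp_rot: [180.0, 0.0, 12.5]
ft_force: [-0.9, -0.3, -1.1]
grip_width: 0.576
grasp_force: 41.8
```

```bash
python3 -m creep '[[[0,0,0.02,0,0,0,0.4],[0,0,0.02,0,0,0,0.4],[0,0,0,0,0,0,0.4]]]';python3 -m creep '[[[0,0,0.02,0,0,0,0.4],[0,0,0,0,0,0,0.4]]]'
```

```text
time: 14.28
tcp_pos: [0.5358, 0.3167, -0.0088]
tcp_rot: [180.0, 0.0, 12.5]
ft_force: [-0.2, -0.6, -0.7]
grip_width: 0.575
grasp_force: 41.8
time: 14.52
tcp_pos: [0.5358, 0.3168, -0.0097]
tcp_rot: [-180.0, -0.0, 12.5]
ft_force: [0.2, -0.0, -2.1]
grip_width: 0.568
grasp_force: 41.8
```

```bash
python3 -m creep '[[[0,0,0.016,0,0,0,0.4],[0,0,0,0,0,0,0.4]]]';python3 -m creep '[[[0,0,0.016,0,0,0,0.4],[0,0,0,0,0,0,0.4]]]'
```

```text
time: 14.78
tcp_pos: [0.5358, 0.3168, -0.0097]
tcp_rot: [180.0, -0.0, 12.5]
ft_force: [-2.9, -2.5, 7.1]
grip_width: 0.576
grasp_force: 42.6
time: 15.02
tcp_pos: [0.5359, 0.3168, -0.0098]
tcp_rot: [180.0, -0.0, 12.5]
ft_force: [-5.0, -4.1, 14.7]
grip_width: 0.574
grasp_force: 43.4
```

```bash
python3 -m creep '[[[0,0,-0.026,0,0,0,0.5],[0,0,0,0,0,0,0.58],[0,0,0,0,0,0,0.62],[0,0,0,0,0,0,0.75],[0,0,0,0,0,0,1],[0,0,0,0,0,0,1],[0,0,0,0,0,0,1],[0,0,-0.3,0,0,0,1],[0,0,-0.5,0,0,0,1],[0,0,-0.6,0,0,0,1],[0,0,-0.6,0,0,0,1],[0,0,0,0,0,0,1]]]'; python3 -c "
from h import *
for c in('top','side'):
  im=read_camera(c);cv2.imwrite('pics/%s2.png'%c,im[...,::-1])
  print(c,[(m['position'],round(m['confidence'],2)) for m in mark_of(c,'dish')][:7])
print(proj('top',(.5358,.3168,.006)),proj('side',(.5358,.3168,.006)))
go((.536,.3155,.0),102.5)"
```

```text
time: 16.52
tcp_pos: [0.5374, 0.3181, 0.0939]
tcp_rot: [-179.9, -0.3, 12.5]
ft_force: [-0.0, 0.6, -1.0]
grip_width: 1.001
grasp_force: 0.0
top [([278.4, 339.2], 0.91), ([238.1, 341.1], 0.72), ([239.3, 385.9], 0.63), ([186.6, 303.8], 0.54)]
side [([189.3, 264.5], 0.7), ([165.4, 324.1], 0.64), ([184.9, 314.6], 0.6), ([259.6, 201.1], 0.56), ([190.5, 343.9], 0.46)]
(np.float64(179.42558123640885), np.float64(159.75040386884493)) (np.float64(255.80766985617353), np.float64(202.24978890977283))
shift [0.011 0.018 1.788] turn [-3.000e-04  6.000e-04 -7.498e-01] at [535.4 316.3  89.4] [1.7998e+02 6.0000e-02 1.2520e+01] t 16.725 F [-0.9  0.  -0.1] w 1.0 0.0 J [-9.0, 24.0, -33.0, 94.0, 14.0, 66.0, -122.0]
```

```bash
python3 -m creep '[[[0,0,0,0,0,-0.083,1],[0,0,0,0,0,-0.083,1],[0,0,0,0,0,-0.083,1],[0,0,0,0,0,-0.083,1],[0,0,0,0,0,-0.083,1],[0,0,0,0,0,-0.083,1],[0,0,0,0,0,-0.083,1],[0,0,0,0,0,-0.083,1],[0,0,0,0,0,-0.086,1],[0,0,0,0,0,0,1],[0,0,0,0,0,0,1]]]'; python3 -c "
from h import *
go((.5358,.3168,-.03),102.5)"
```

```text
time: 18.1
tcp_pos: [0.5356, 0.3166, 0.0895]
tcp_rot: [-179.9, 0.0, 102.3]
ft_force: [-0.8, -0.8, -0.0]
grip_width: 1.001
grasp_force: 0.0
shift [0.003 0.008 2.391] turn [-0.0004  0.     -0.0017] at [535.6 316.6  89.5] [-179.95    0.    102.29] t 18.1 F [-0.8 -0.8 -0. ] w 1.001 0.0 J [3.0, 28.0, -49.0, 93.0, 23.0, 69.0, -39.0]
```

```bash
python3 -m creep '[[[0,0,0.4,0,0,0,1],[0,0,0.5,0,0,0,1],[0,0,0.5,0,0,0,1],[0,0,0.4,0,0,0,1],[0,0,0.2,0,0,-0.002,1],[0,0,0,0,0,0,1]]]'; python3 -m creep '[[[0,0,0.1,0,0,0,1],[0,0,0.1,0,0,0,1],[0,0,0.1,0,0,0,1],[0,0,0,0,0,0,1]]]';  python3 -m creep '[[[0,0,0.1,0,0,0,1],[0,0,0.1,0,0,0,1],[0,0,0,0,0,0,1]]]'
```

```text
time: 18.85
tcp_pos: [0.5354, 0.3167, -0.0106]
tcp_rot: [-179.9, 0.0, 102.8]
ft_force: [0.1, 0.4, 0.2]
grip_width: 1.003
grasp_force: 0.0
time: 19.35
tcp_pos: [0.5356, 0.3165, -0.0254]
tcp_rot: [-180.0, 0.0, 102.8]
ft_force: [0.3, 0.3, -0.3]
grip_width: 1.002
grasp_force: 0.0
time: 19.73
tcp_pos: [0.5355, 0.3166, -0.0355]
tcp_rot: [-180.0, 0.0, 102.8]
ft_force: [-0.5, 0.3, -0.0]
grip_width: 1.001
grasp_force: 0.0
```

```bash
for i in 1 2 3; do python3 -m creep '[[[0,0,0.04,0,0,0,1],[0,0,0,0,0,0,1]]]' | egrep "tcp_pos|ft"; done
```

```text
tcp_pos: [0.5358, 0.3167, -0.037]
ft_force: [-0.6, -0.4, 0.2]
tcp_pos: [0.5357, 0.3167, -0.0391]
ft_force: [-0.8, -0.4, -0.6]
tcp_pos: [0.5359, 0.3169, -0.0409]
ft_force: [0.1, -0.2, 1.4]
```

```bash
python3 -m creep '[[[0,0,0.03,0,0,0,1],[0,0,0,0,0,0,1]]]' | egrep "tcp_pos|ft"; python3 -m creep '[[[0,0,0.03,0,0,0,1],[0,0,0,0,0,0,1]]]' | egrep "time|tcp_pos|ft"
```

```text
tcp_pos: [0.536, 0.3169, -0.041]
ft_force: [-5.2, -4.8, 14.9]
time: 20.98
tcp_pos: [0.536, 0.3169, -0.0411]
ft_force: [-9.5, -8.8, 31.2]
```

```bash
python3 -m creep '[[[0,0,-0.2,0,0,0,1],[0,0,-0.3,0,0,0,1],[0,0,-0.16,0,0,0,1],[0,0,0,0,0,0,1],[0,0,0,0,0,0,0.9],[0,0,0,0,0,0,0.8],[0,0,0,0,0,0,0.7],[0,0,0,0,0,0,0.6],[0,0,0,0,0,0,0.6]]]' 40;python3 -c "
from h import *
go((.5203,-.0091,.13),108.9)"
```

```text
time: 22.1
tcp_pos: [0.5357, 0.3168, -0.011]
tcp_rot: [-180.0, -0.0, 102.8]
ft_force: [-1.3, 0.7, 1.7]
grip_width: 0.756
grasp_force: 44.9
shift [-6.289 -1.742 -2.821] turn [-0.0001 -0.0001 -0.051 ] at [535.7 316.8 -11. ] [-1.7999e+02 -1.0000e-02  1.0277e+02] t 22.1 F [-1.3  0.7  1.7] w 0.756 44.9 J [0.0, 35.0, -46.0, 98.0, 28.0, 60.0, -42.0]
```

```bash
python3 -m creep '[[[0,0,-0.05,0,0,0,0.6],[0,0,-0.15,0,0,0,0.6],[0,0,-0.4,0,0,0,0.6],[0,0,-0.5,0,0,0,0.6],[0,0,-0.5,0,0,0,0.6],[0,0,-0.5,0,0,0,0.6],[-0.3,-0.08,-0.2,0,0,0,0.6],[-0.6,-0.166,0,0,0,0,0.6],[-0.6,-0.166,0,0,0,0,0.6],[-0.6,-0.166,0,0,0,0,0.6],[-0.6,-0.166,0,0,0,0,0.6],[-0.6,-0.166,0,0,0,0,0.6],[-0.6,-0.166,0,0,0,0,0.6],[-0.6,-0.166,0,0,0,0,0.6],[-0.6,-0.166,0,0,0,0,0.6],[-0.6,-0.166,0,0,0,-0.02,0.6],[-0.5,-0.14,0,0,0,-0.031,0.6],[0,0,0,0,0,0,0.6],[0,0,0,0,0,0,0.6]]]' 40;python3 - <<'E'
from h import *
go((.5203,-.0091,.06),108.9)
for c in('top','side'):
  im=read_camera(c);cv2.imwrite('pics/%s3.png'%c,im[...,::-1])
t=cv2.imread('pics/top3.png')
s=read_state()["tcp_pos"];z=s[2]+.017+.034
print(s, proj('top',[s[0],s[1],z]))
for th in(120,140,160,180):
    try:print(th,rect("top",t,(165,235,210,290),z,lo,th))
    except Exception as e:print(e)
E
```

```text
time: 24.48
tcp_pos: [0.5214, -0.0045, 0.1041]
tcp_rot: [-180.0, -0.0, 108.8]
ft_force: [0.2, 0.3, -1.4]
grip_width: 0.759
grasp_force: 44.6
shift [-0.08  -0.051  0.882] turn [-0.     -0.0001 -0.0006] at [521.4  -4.5 104.1] [-1.7999e+02 -1.0000e-02  1.0882e+02] t 24.475 F [ 0.2  0.3 -1.4] w 0.759 44.6 J [39.0, 14.0, -49.0, 106.0, 12.0, 65.0, 5.0]
[ 0.52160257 -0.00368992  0.10412513] (np.float64(176.71826132671433), np.float64(260.330429642459))
max() iterable argument is empty
max() iterable argument is empty
max() iterable argument is empty
max() iterable argument is empty
```

```bash
python3 -m creep '[[[-0.09,-0.05,0.3,0,0,0,0.6],[0,0,0.4,0,0,-0.0006,0.6],[0,0,0,0,0,0,0.6],[0,0,0,0,0,0,0.6]]]' 40;python3 - <<'E'
from h import *
go((.5200,-.0093,.06),108.9)
im=read_camera('side')[...,::-1].copy();cv2.imwrite('pics/side4.png',im)
f=8;r0,c0=165,222
big=cv2.resize(im[r0:r0+70,c0:c0+48],None,fx=f,fy=f,interpolation=cv2.INTER_CUBIC);b2=big.copy()
s=read_state()["tcp_pos"]
def box(c,yaw,L,W,z,col):
    t=np.radians(yaw);ex=np.array([np.cos(t),np.sin(t),0]);ey=np.array([-np.sin(t),np.cos(t),0])
    q=[]
    for a,b in((-1,-1),(1,-1),(1,1),(-1,1)):
        r,k=proj("side",np.array([c[0],c[1],z])+ex*a*L/2+ey*b*W/2);q.append(((k-c0+.5)*f,(r-r0+.5)*f))
    cv2.polylines(b2,[np.int32(q)],True,col,1)
zb=s[2]+.017
box(s,18.9,.066,.050,zb+.034,(0,255,0));box(s,18.9,.066,.050,zb+.020,(0,255,0));box(s,18.9,.038,.022,zb,(0,255,0))
h=(.5200,-.0093);box(h,18.9,.1,.08,.008,(255,0,0));box(h,18.9,.06,.058,.08,(255,0,0));box(h,18.9,.06,.07,.08,(255,0,0));box(h,18.9,.066,.05,.056,(0,0,255))
cv2.imwrite('pics/ov.png',np.hstack([big,b2]))
E
```

```text
time: 25.08
tcp_pos: [0.5208, -0.0092, 0.0688]
tcp_rot: [-180.0, -0.0, 109.0]
ft_force: [0.5, -0.3, -1.1]
grip_width: 0.76
grasp_force: 44.8
shift [ 0.003 -0.016  0.176] turn [-0.0002 -0.0004  0.0007] at [520.8  -9.2  68.8] [-1.7998e+02 -4.0000e-02  1.0898e+02] t 25.075 F [ 0.5 -0.3 -1.1] w 0.76 44.8 J [39.0, 16.0, -48.0, 109.0, 14.0, 61.0, 4.0]
```

View pics/ov.png

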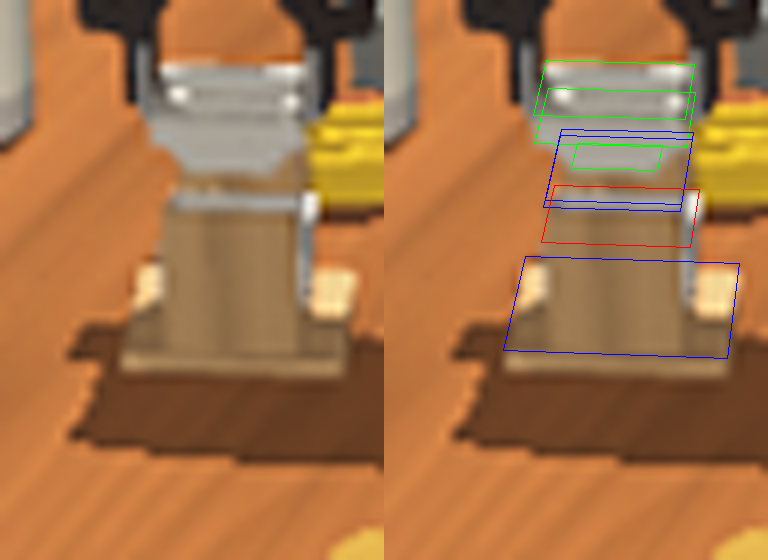

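```bash
python3 -m creep '[[[0,-0.02,0.1,0,0,0,0.6],[0,0,0.2,0,0,0,0.6],[0,0,0.2,0,0,0,0.6],[0,0,0.15,0,0,0,0.6],[0,0,0.1,0,0,0,0.6],[0,0,0,0,0,0,0.6]]]' 40; python3 -m creep '[[[0,0,0.05,0,0,0,0.6],[0,0,0.03,0,0,0,0.6],[0,0,0,0,0,0,0.6]]]'
```

```text
time: 25.88
tcp_pos: [0.5197, -0.0098, 0.0311]
tcp_rot: [-180.0, -0.0, 109.0]
ft_force: [0.1, -0.7, -1.9]
grip_width: 0.757
grasp_force: 44.9
time: 26.25
tcp_pos: [0.5199, -0.0099, 0.0275]
tcp_rot: [-180.0, -0.0, 109.0]
ft_force: [-0.2, -0.0, -0.8]
grip_width: 0.762
grasp_force: 44.9
```

```bash
for i in 1 2 3 4; do python3 -m creep '[[[0,0,0.03,0,0,0,0.6],[0,0,0,0,0,0,0.6]]]' | egrep "tcp_pos|ft|grip"; done
```

```text
tcp_pos: [0.5199, -0.0099, 0.026]
ft_force: [0.5, -0.3, -0.3]
grip_width: 0.759
tcp_pos: [0.5199, -0.0099, 0.0244]
ft_force: [0.3, 0.2, -2.0]
grip_width: 0.76
tcp_pos: [0.5203, -0.0103, 0.0235]
ft_force: [-0.4, -1.1, 6.1]
grip_width: 0.761
tcp_pos: [0.5204, -0.0101, 0.0229]
ft_force: [-6.0, -1.4, 15.7]
grip_width: 0.758
```

```bash
python3 -c "
from h import *
s=read_state();print(s['ft_force'],s['torque'],s['time'],s['tcp_rot'])
im=read_camera('side');cv2.imwrite('pics/side5.png',im[...,::-1])
for i in range(2):
  im=read_camera('side');s=read_state();print(s['ft_force'],s['torque'],s['tcp_pos'])
a=cv2.imread('pics/side4.png').astype(int);b=im[...,::-1].astype(int)
d=np.abs(a-b).sum(2)
# holder lower region changes (stack visible edges), rows 188-212
for n,i in(('a',a),('b',b)):
  for r in(189,190,191,194,198): print(n,r,i[r,240:264].min(1).tolist())
"
```

```text
[-5.96920145 -1.40400822 15.74226473] [-0.56879098  1.44822011  0.04031408] 27.25 [1.79999116e+02 8.31250473e-02 1.08964264e+02]
[-6.60831494 -0.68530618 16.9995108 ] [-0.58435035  1.43536884  0.00810631] [ 0.52037893 -0.01017217  0.02288324]
[-5.72861411 -0.25080773 15.61174045] [-0.53026922  1.36639401  0.04858933] [ 0.52039783 -0.01015459  0.0229102 ]
a 189 [65, 64, 69, 106, 130, 142, 137, 131, 140, 137, 127, 124, 124, 120, 121, 121, 121, 121, 120, 111, 204, 156, 23, 36]
a 190 [66, 63, 74, 97, 133, 146, 144, 143, 143, 143, 142, 140, 142, 152, 159, 160, 158, 159, 157, 143, 229, 172, 19, 34]
a 191 [65, 68, 74, 79, 92, 99, 98, 93, 90, 91, 91, 93, 92, 102, 110, 108, 108, 106, 98, 128, 218, 158, 20, 33]
a 194 [66, 64, 78, 84, 83, 83, 81, 75, 72, 74, 75, 77, 80, 82, 83, 81, 81, 78, 64, 110, 119, 79, 63, 67]
a 198 [119, 138, 106, 78, 82, 84, 82, 78, 74, 75, 74, 76, 78, 80, 82, 81, 80, 77, 70, 138, 130, 90, 93, 92]
b 189 [110, 120, 113, 118, 114, 130, 145, 144, 146, 146, 148, 151, 151, 150, 149, 147, 145, 143, 173, 150, 100, 100, 61, 28]
b 190 [105, 123, 104, 101, 108, 114, 128, 135, 133, 136, 139, 140, 140, 149, 150, 146, 145, 183, 162, 128, 111, 112, 76, 31]
b 191 [75, 117, 101, 77, 82, 82, 90, 90, 85, 88, 90, 90, 91, 99, 101, 99, 96, 127, 106, 109, 115, 94, 58, 32]
b 194 [64, 87, 90, 81, 83, 84, 82, 75, 72, 73, 74, 78, 80, 82, 83, 82, 81, 79, 62, 128, 131, 80, 62, 67]
b 198 [120, 137, 107, 77, 82, 83, 81, 77, 74, 74, 74, 76, 79, 80, 83, 83, 81, 77, 68, 137, 130, 92, 93, 93]
```

```bash
python3 -m creep '[[[0,0,-0.08,0,0,0,0.6],[0,0,0,0,0,0,0.6]]]' | egrep "tcp_pos|ft"; python3 -c "
from h import *
print(read_state()['torque'],read_state()['ft_force'])"; python3 -m creep '[[[0.04,0,0,0,0,0,0.6],[0,0,0.05,0,0,0,0.6],[0,0,0,0,0,0,0.6]]]' | egrep "tcp_pos|ft"; python3 -c "
from h import *
print(read_state()['torque'],read_state()['ft_force'])"
```

```text
tcp_pos: [0.5201, -0.0099, 0.0257]
ft_force: [-0.2, -0.2, -1.7]
[-0.0033465  -0.02704038  0.0406807 ] [-0.17402345 -0.15582117 -1.68779678]
tcp_pos: [0.519, -0.008, 0.0226]
ft_force: [0.6, -0.4, -0.9]
[ 0.0237856  -0.00138915 -0.0428476 ] [ 0.60989919 -0.37384292 -0.91897572]
```

```bash
python3 -m creep '[[[0.02,0,0.02,0,0,0,0.6],[0,0,0,0,0,0,0.6]]]' | egrep "tcp_pos|ft"; for i in 1 2; do python3 -m creep '[[[0,0,0.02,0,0,0,0.6],[0,0,0,0,0,0,0.6]]]' | egrep "tcp_pos|ft";python3 -c "
from h import *
print(read_state()['torque'])"; done
```

```text
tcp_pos: [0.5189, -0.007, 0.0219]
ft_force: [-1.0, 0.3, -1.5]
tcp_pos: [0.519, -0.0071, 0.021]
ft_force: [-0.5, -0.2, -1.7]
[-0.02858082 -0.01759628 -0.0321981 ]
tcp_pos: [0.5189, -0.0071, 0.0199]
ft_force: [0.2, -0.3, -0.6]
[-0.02432618 -0.02650927 -0.00837099]
```

```bash
for i in 1 2 3; do python3 -m creep '[[[0,0,0.014,0,0,0,0.6],[0,0,0,0,0,0,0.6]]]' | egrep "time|tcp_pos|ft";python3 -c "
from h import *
print(read_state()['torque'])"; done
```

```text
time: 29.02
tcp_pos: [0.5189, -0.0071, 0.0193]
ft_force: [0.1, 0.3, -0.9]
[-0.00357575  0.01641348 -0.01841253]
time: 29.28
tcp_pos: [0.519, -0.0071, 0.0189]
ft_force: [-1.6, -0.2, 4.6]
[-0.05192597  0.568324    0.04556505]
time: 29.52
tcp_pos: [0.5191, -0.0071, 0.0188]
ft_force: [-5.0, -0.7, 13.5]
[-0.13966432  1.4387483  -0.03069658]
```

```bash
python3 -m creep '[[[0,0,-0.024,0,0,0,0.7],[0,0,0,0,0,0,0.76],[0,0,0,0,0,0,0.8],[0,0,0,0,0,0,0.9],[0,0,0,0,0,0,1],[0,0,0,0,0,0,1],[0,0,0,0,0,0,1]]]'; python3 -m creep '[[[0,0,-0.2,0,0,0,1],[0,0,-0.4,0,0,0,1],[0,0,-0.6,0,0,0,1],[0,0,-0.7,0,0,0,1],[0,0,-0.7,0,0,0,1],[0,0,-0.7,0,0,0,1],[-0.5,-0.4,0,0,0,0,1],[-0.7,-0.4,0,0,0,0,1],[-0.7,-0.4,0,0,0,0,1],[-0.7,-0.4,0,0,0,0,1],[-0.7,-0.4,0,0,0,0,1],[-0.5,-0.4,0,0,0,0,1],[0,0,0,0,0,0,1]]]'
```

```text
time: 30.4
tcp_pos: [0.519, -0.0071, 0.0191]
tcp_rot: [-180.0, -0.0, 109.0]
ft_force: [0.1, 0.4, -0.6]
grip_width: 1.001
grasp_force: 0.0
time: 32.02
tcp_pos: [0.4664, -0.2283, 0.1854]
tcp_rot: [180.0, 0.1, 108.7]
ft_force: [0.0, -0.7, 0.0]
grip_width: 1.002
grasp_force: 0.0
```

```bash
python3 - <<'E'
from h import *
for c in('top','side'):cv2.imwrite('pics/%s6.png'%c,read_camera(c)[...,::-1])
t=cv2.imread('pics/top6.png');t0=cv2.imread('pics/top0.png');s=cv2.imread('pics/side6.png')
for th in(130,150,170):print(th,rect("top",t,(170,246,204,280),.070,lo,th),"before",rect("top",t0,(170,246,204,280),.056,lo,th))
c=np.array([.519,-.0071]);a=np.radians(19);ex=np.array([np.cos(a),np.sin(a)]);ey=np.array([-np.sin(a),np.cos(a)])
for z in(.056,.070,.08):print(z,"front rim rows",[np.round(proj("side",[*(c+ey*.025+ex*x),z]),1).tolist() for x in(-.033,.033)],"back",[np.round(proj("side",[*(c-ey*.025+ex*x),z]),1).tolist() for x in(-.033,.033)])
for r in range(180,200,1):print(r,s[r,238:264].min(1).tolist())
for n in "trophy medal marker spray tub mug".split():
    for cam in("top","side"):
        read=mark_of(cam,n)
        if read:print(n,cam,np.round(read[0]["position"]).tolist(),round(read[0]["confidence"],2))
E
```

```text
130 [520.2, -9.5, 71.5, 55.8, 18.6] before [520.4, -9.1, 70.9, 54.7, 18.6]
150 [520.6, -9.8, 70.0, 53.4, 19.0] before [520.3, -9.1, 69.1, 51.7, 19.0]
170 [520.8, -9.7, 68.4, 51.7, 19.1] before [517.0, -8.2, 62.6, 47.3, 17.0]
0.056 front rim rows [[195.8, 259.8], [195.2, 241.2]] back [[188.5, 260.9], [188.0, 242.8]]
0.07 front rim rows [[192.3, 259.8], [191.8, 241.0]] back [[185.2, 260.8], [184.7, 242.6]]
0.08 front rim rows [[189.9, 259.7], [189.4, 240.9]] back [[182.8, 260.8], [182.3, 242.5]]
180 [61, 58, 57, 58, 58, 59, 59, 56, 54, 55, 56, 58, 58, 59, 61, 62, 62, 53, 52, 42, 31, 32, 33, 34, 33, 33]
181 [59, 59, 58, 59, 60, 69, 85, 89, 87, 76, 69, 68, 69, 71, 72, 72, 73, 64, 61, 42, 24, 25, 30, 29, 42, 48]
182 [58, 58, 59, 61, 60, 63, 101, 116, 112, 108, 104, 96, 92, 96, 98, 99, 112, 116, 116, 111, 108, 103, 69, 36, 38, 42]
183 [59, 60, 62, 61, 58, 56, 81, 93, 91, 92, 89, 79, 77, 81, 82, 85, 94, 100, 99, 99, 99, 96, 63, 35, 31, 32]
184 [61, 62, 62, 58, 52, 47, 60, 65, 65, 63, 61, 54, 53, 58, 59, 61, 65, 65, 66, 67, 66, 64, 47, 35, 41, 42]
185 [62, 62, 60, 52, 71, 153, 173, 161, 160,
[... 1417 characters left out ...]
 [62, 57, 43, 65, 78, 78, 80, 81, 79, 73, 68, 71, 71, 74, 74, 79, 80, 79, 79, 75, 65, 131, 121, 62, 55, 59]
198 [58, 86, 115, 132, 103, 75, 80, 81, 78, 75, 72, 71, 71, 73, 75, 78, 79, 79, 78, 75, 66, 134, 126, 90, 89, 88]
199 [53, 115, 148, 155, 111, 74, 79, 80, 78, 77, 72, 71, 72, 71, 75, 78, 80, 80, 78, 76, 66, 130, 128, 120, 134, 135]
trophy top [127.0, 217.0] 0.62
trophy side [204.0, 185.0] 0.71
medal top [226.0, 215.0] 0.78
medal side [239.0, 269.0] 0.43
marker top [232.0, 303.0] 0.52
marker side [305.0, 149.0] 0.73
spray top [125.0, 299.0] 0.95
spray side [179.0, 219.0] 0.72
tub top [173.0, 91.0] 0.61
tub side [309.0, 149.0] 0.69
mug top [190.0, 422.0] 0.65
mug side [148.0, 301.0] 0.79
```

```bash
python3 -c "
from rig import *
print(hand_in())"
```

```text
the job is handed in; nothing more can be done
None
```

I stood the dish on the felt pad and let go, then regrasped it by its short ends and nested it fully down in the holder's top dish, at about 32 of the 72 s; the job is handed in, and the last camera check showed it level and square with the other things where they were.

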